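# Hang the plug-in shelf on the slotted panel

## Robot

A 7-joint arm with a two-finger parallel gripper is mounted at the origin on the work surface. World frame = base frame: x ahead of the robot, y to its left, z up, the work surface at z = 0. Lengths are in m, angles in rad, forces in N, time in s.
With the tool pointing down it reaches from about 0.425 to 0.925 m from the base axis. Payload 6.8 kg.
Tool frame: the origin (TCP) lies on the mounting face of the last link; the fingertips stand 173 mm ahead of it and the grasp point (between the pads) lies 155 mm ahead of it (grip_point_offset is the distance from the TCP to the grasp point, in m); x points along the fingers, z is the direction in which the jaws open and shut, and the axes are right-handed (so a half turn about x gives the same grasp; the last joint's range is limited). The gripper opens to 85 mm and grips with 20 to 120 N. Pads are 22 mm wide; open, the fingers measure 114 mm over their backs; the gripper's body (76 mm by 85 mm) begins 54 mm behind the grasp point. The pads swing forward as they close: fully open they stand 13 mm farther back than shut.
Start: joints at [1.009, 0.477, 0.022, 1.555, -0.011, 1.109, -0.083], TCP at [0.296, -0.607, 0.405] pointing down, gripper open.
Joint ranges: [-2.96, 2.96], [-0.34, 2.1], [-1.41, 1.46], [0.24, 2.44], [-1.37, 4.51], [0.17, 1.92], [-2.96, 2.96]. Speed limits (rad/s): [2.39, 2.39, 3.14, 3.14, 3.14, 3.14, 3.14].

## Interface

Orientations are given as a rotation vector (axis times angle).
In Python, from bench import * gives the robot as it stands. The module is installed in compiled form; this text tells all that it offers.
- The arm moves only by the tool servo_tool, never from a script. Its argument "motion" is a list of rows, each a list of 5 numbers: the shift along the tool's x, y, z in m, then the turn about the tool's x in degrees, then the gripper command: -1 is fully open, 1 is shut, values between are in proportion. In form: [[dx, dy, dz, turn, fingers], ...]. A call has 1 to 8 rows; each row is the pose to reach, as a shift and turn from the pose measured when the call began, along the tool's axes at that moment; what a row does not reach only later rows make up. A row lasts 1/10 s, in which the tool goes at most 50 mm and 8.59 degrees, less where a joint would pass 70% of its speed; a pose out of reach is approached as far as the arm can. A call with a gripper value outside its range is refused whole. The fingers move at their own pace and stop on an object; "force" is the grip in N (left out, the last holds). Time passes only in rows, so rows that repeat a pose let the fingers close. It gives the time, the measured TCP pose, the force and the opening at its end, in the units of the state.
- get_obs(): the state, without advancing time (a new reading comes with each control period).
- grab_frame(name): name is "scene" or "top" or "wrist"; returns the picture (384x512x3 uint8, red, green, blue); there is no depth.
- camera_params(name): a dict with "mtx" (3x3 intrinsics, pixels), "world_to_cam" (4x4, takes a point from world to camera coordinates); the wrist camera has in their place "T_tool_cam" (4x4, takes a point from camera to tool coordinates, whose origin is the TCP and whose axes are the tool frame's). Camera axes: x right, y down, z forward; pixel columns grow to the right and rows downward; lengths in m; the calibration is good to about 2 mm. A picture is of the moment at which its call begins: read the wrist's pose just before it. camera_params takes no time and is no camera call.
- hand_in(): hands the job in, once; it reports no verdict.
The state is a dict: "clock": time; "joints": joint angles; "qvel": joint speeds; "tau": joint torques, N m; "tcp_pos": TCP position; "orientation": TCP orientation; "contact_force": force on the tool from outside, world axes, zero at the start; "moment": the same for the moment, N m; "grip_width": finger opening in m.
Only numpy, scipy, OpenCV 4.12 (cv2) and the standard library are available. Lean on these libraries where they do the work, as an engineer would, in place of code of your own. Each camera call takes 0.05 s, during which the arm holds its last target. There are 200 camera calls.

## Task

Take the small white shelf with the two hook tabs on its back and hang it, upright, in the top row of slots of the black panel on its stand: push the tabs straight in until the back lies flush on the panel, then, still holding it, press it down firmly (about 10 N) until the hooks are fully home, and let go. Just how far sideways and how high the panel is clamped is not known, so feel for the slots gently: never push the shelf against the panel or stand with more than 30 N, and leave the other things on the bench where they are.

Things in the scene. Friction and masses are not known exactly. Their poses are not given: they have to be found in the camera images.
- shelf_mid (a point): Small white plug-in shelf, loose, 0.22-0.45 kg, 84 x 80 x 70 mm high, standing on its flat underside. Point: its centre, 35 mm above the underside, 45 mm in front of its flat back face. x points to the back (hook tabs), y across, z up. Floor plate x -42 to +42, 12 mm lips along both sides; back plate 80 wide, 4 thick, 62 high, outer face at x = +45. A grip fin stands across its middle.
- shelf_fin (a point): Grip point on the shelf's upright fin, 57 mm above the underside, 6 mm in front of (-x of) the shelf's centre. The fin is a plain plate parallel to the back: 12 mm thick (flat faces to +x and -x), 50 mm wide (y), its top 70 mm above the underside, with 41 mm of free room between it and the back plate. Pinch it from above across its thickness (x), firmly. Same axes as the shelf.
- shelf_tabs (a point): Point on the shelf's back face midway between its two steel hook tabs, level with the underside of their necks (50 mm above the shelf's underside). Same axes. Tabs centred at y = -26 and +26 mm, 21 mm wide: neck 6.5 mm long, 6 mm high (z 0 to 6), then a down-turned lip 6 mm thick (x 6.5 to 12.5) from z = -7 to +6 mm. Tips 12.5 mm beyond the face.
- stand_face (a point): Point of the fixed stand, at bench height, in the front face of its upright black slotted panel, at the stand's middle. x points into the panel, y sideways, z up. Panel 150 mm wide, 4 thick, 18 to 156 mm above the bench, open behind but for two posts 58 to 77 mm from the middle. Shelf hung home: its centre is at x = -45 mm, z = 110 mm (panel as set) here, same axes (sags 2 to 3 mm once let go); 7 to 18 mm higher while the tabs pass in.
- top_row (a point): Point on the front face at the stand's middle, level with the lower edge of the top row of slots (125 mm up; lower rows 40 and 80 mm below). Same axes as the stand. Two slots a row, 23 mm wide, 24 mm high, centred 26 mm either side of the panel's own middle. As clamped today (unmeasured) the panel is off by up to 17 mm sideways (y) and 2.5 mm in height from these figures; depth and angle exact.
- plain_rest_mid (a point): Bystander, leave alone: a plain white rest that has no hook tabs, 74 by 80 mm and only 40 mm high, on the bench. The point is at its centre, 20 mm above the bench.
Not all that is in view belongs to the job. What is shaped like the part that bears shelf_mid but yellow is not meant. What is shaped like the part that bears stand_face but orange is not meant.

How it is judged:
On the way, in this order (a step that is already met when the one before it is completed fails the run):
1. the tabs are in the top slots: the shelf's back lies on the panel at the height of the top row (x of shelf_mid in the frame of stand_face between -0.0485 and -0.042 m and y of shelf_mid in the frame of stand_face between -0.021 and 0.021 m and angle between the y axis of shelf_mid and the y axis of stand_face, either way round below 0.06 rad and z of shelf_mid in the frame of stand_face between 0.1115 and 0.133 m), for 0.05 s.
2. still held by the fingers, the shelf is pressed down on the slots' lower edges (6 N or more between shelf and panel) (x of shelf_mid in the frame of stand_face between -0.0485 and -0.042 m and y of shelf_mid in the frame of stand_face between -0.021 and 0.021 m and angle between the y axis of shelf_mid and the y axis of stand_face, either way round below 0.06 rad and z of shelf_mid in the frame of stand_face between 0.1035 and 0.114 m and angle between shelf_mid's own z axis and vertical below 0.08 rad and contact force between the fingers and shelf above 1 N and contact force between shelf and stand above 6 N), for 0.2 s.
At the end, for the whole second after the job is handed in: the shelf hangs by both hooks in the top row of slots, released and at rest: its centre 110 mm above the bench (-6.5, +4 mm), its back on the panel face (-3.5, +3 mm), within 21 mm sideways of the stand's middle, square to the panel within 0.06 rad and upright within 0.08 rad (x of shelf_mid in the frame of stand_face between -0.0485 and -0.042 m and y of shelf_mid in the frame of stand_face between -0.021 and 0.021 m and angle between the y axis of shelf_mid and the y axis of stand_face, either way round below 0.06 rad and z of shelf_mid in the frame of stand_face between 0.1035 and 0.114 m and angle between shelf_mid's own z axis and vertical below 0.08 rad and linear speed of shelf below 0.02 m/s and contact force between the fingers and shelf below 0.1 N); the robot touches nothing.
It fails at once if the shelf is pushed against the panel or stand with more than 30 N (contact force between shelf and stand above 30 N).
It fails at once if another thing on the bench is moved by more than 20 mm (distance of any of plain_rest, eyepiece_a, eyepiece_b, objective, dish, slide_tray, solvent, driver from where it was at the start of the episode above 0.02 m).
It also fails if it takes over 72 s, if anything falls off the work surface, if the arm or the gripper's body presses on something with over 40 N, if the wrist force passes 120 N, or if a joint passes its speed limit or range.

## Working session

There is one attempt and no reset: what is moved stays moved. The work goes in short steps, Python scripts to look and compute and a tool call to move; the robot and the scene stay as the last step left them, time stands still between calls to the robot, and variables do not carry over. Pictures are saved under pics/ and viewed, about 8 in all and at most 12, crops included, and the job is handed in when it is done.

Besides the shell and the picture viewer there is one more tool, called after "Request:" by a JSON object that holds its "method" and its "body". servo_tool: Moves the arm, as the interface text tells. Its arguments: {"type":"object","properties":{"motion":{"type":"array","items":{"type":"array","items":{"type":"number"}}},"force":{"type":"number"}},"required":["motion"]}

```bash
mkdir -p pics
cat > h.py <<'E'
from bench import *
import numpy as np, cv2
from scipy.spatial.transform import Rotation as R
def save(n,f,crop=None,s=1):
    im=grab_frame(n)[:,:,::-1].copy()
    cv2.imwrite('pics/'+f+'_raw.png',im)
    if crop: im=im[crop[1]:crop[3],crop[0]:crop[2]]
    if s!=1: im=cv2.resize(im,None,fx=s,fy=s,interpolation=cv2.INTER_CUBIC)
    cv2.imwrite('pics/'+f+'.png',im)
def T(o):
    M=np.eye(4);M[:3,:3]=R.from_rotvec(o['orientation']).as_matrix();M[:3,3]=o['tcp_pos'];return M
def ray(n,uv,o=None):
    p=camera_params(n);K=np.array(p['mtx'])
    C=T(o)@np.array(p['T_tool_cam']) if n=='wrist' else np.linalg.inv(np.array(p['world_to_cam']))
    d=C[:3,:3]@np.linalg.inv(K)@np.array([uv[0],uv[1],1.]);return C[:3,3],d
def atz(n,uv,z,o=None):
    c,d=ray(n,uv,o);return c+d*(z-c[2])/d[2]
def proj(n,P,o=None):
    p=camera_params(n);K=np.array(p['mtx'])
    W=np.linalg.inv(T(o)@np.array(p['T_tool_cam'])) if n=='wrist' else np.array(p['world_to_cam'])
    q=W[:3,:3]@np.array(P)+W[:3,3];q=K@q;return q[:2]/q[2]
E
python3 - <<'E'
from h import *
o=get_obs();print(o);print(T(o).round(3))
a=grab_frame('scene');b=grab_frame('top')
for n,i in(('scene',a),('top',b)):cv2.imwrite(f'pics/{n}0_raw.png',i[:,:,::-1])
cv2.imwrite('pics/scene0.png',cv2.resize(a[:,:,::-1],(800,600)));cv2.imwrite('pics/top0.png',cv2.resize(b[:,:,::-1],(800,600)))
for n in('scene','top','wrist'):print(n,camera_params(n))
E
```

```text
{'clock': 0.0, 'joints': array([ 1.00892856,  0.47779614,  0.02232608,  1.55643746, -0.01153406,
        1.10927646, -0.0831075 ]), 'qvel': array([ 0.00104707,  0.00058719,  0.00034726, -0.00032413,  0.00052586,
       -0.00072218,  0.00030948]), 'tau': array([-7.50286254e-04, -5.96461880e+01,  1.60727162e+00, -2.81200951e+01,
        1.22983221e-02,  9.36351222e-03, -3.60451270e-05]), 'tcp_pos': array([ 0.29579114, -0.60644022,  0.40373372]), 'orientation': array([ 0.86969926,  1.39194801, -0.86827945]), 'contact_force': array([ 0.43054565,  0.25255227, -0.19353873]), 'moment': array([-0.03009838, -0.00549106, -0.00635066]), 'grip_width': 0.0855491816404516}
[[-0.001  0.899  0.438  0.296]
 [ 0.002  0.438 -0.899 -0.606]
 [-1.    -0.    -0.002  0.404]
 [ 0.     0.     0.     1.   ]]
scene {'mtx': array([[426.85808764,   0.        , 256.65841398],
       [  0.        , 426.85808764, 194.51434629],
       [  0.        ,   0.        ,   1.        ]]), 'world_to_cam': array([[-0.75107145,  0.66019393,  0.00597123,  0.35825341],
       [ 0.42721374,  0.49287673, -0.75799799, -0.05694697],

[... 377 characters left out ...]
0.98121865,  0.01108967, -0.19257981,  0.45889449],
       [ 0.19253621, -0.00488303, -0.98127772,  1.01498002],
       [ 0.        ,  0.        ,  0.        ,  1.        ]])}
wrist {'mtx': array([[277.11643725,   0.        , 257.12948231],
       [  0.        , 277.11643725, 189.85771348],
       [  0.        ,   0.        ,   1.        ]]), 'T_tool_cam': array([[ 3.31463365e-04, -2.94804126e-01,  9.55557647e-01,
         3.17436972e-02],
       [-3.05416466e-04, -9.55557685e-01, -2.94804032e-01,
         7.61816260e-02],
       [ 9.99999898e-01, -1.94126303e-04, -4.06770400e-04,
        -2.34424968e-04],
       [ 0.00000000e+00,  0.00000000e+00,  0.00000000e+00,
         1.00000000e+00]])}
```

View pics/scene0.png

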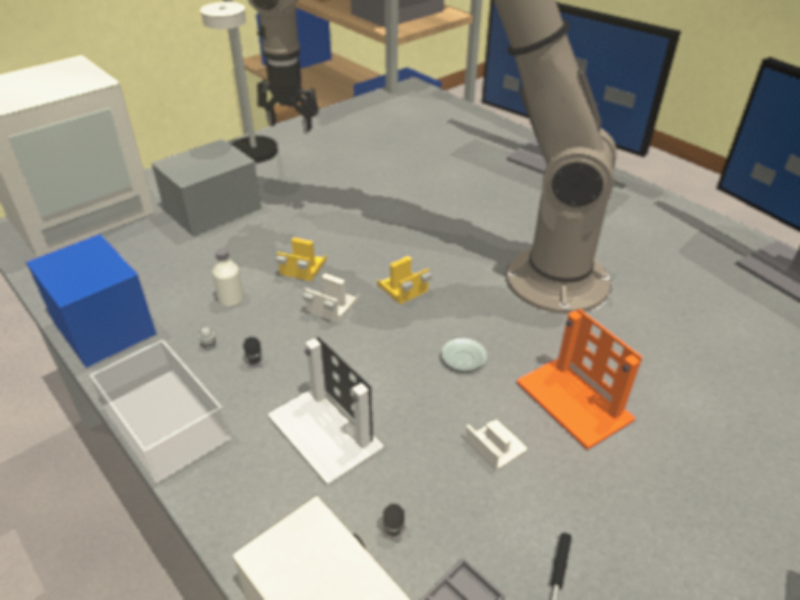

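View pics/top0.png

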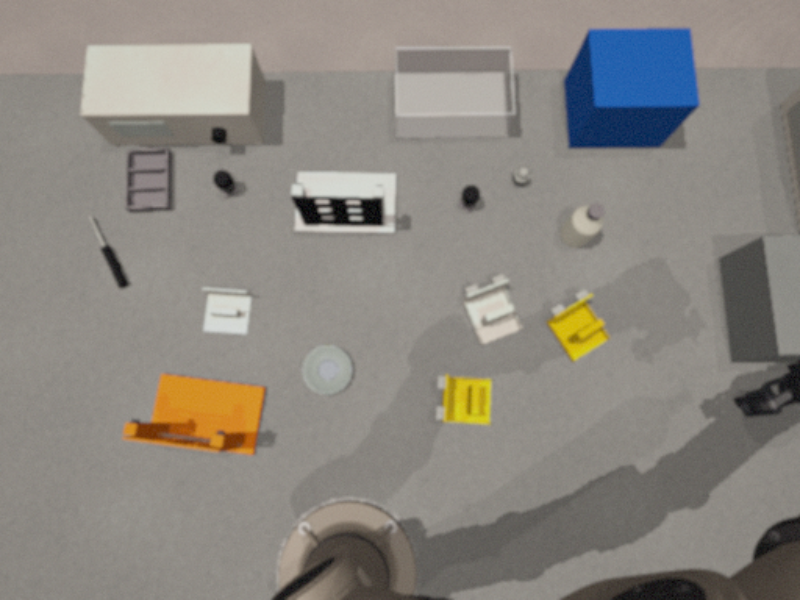

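In the 800x600 views, the top view shows these candidates:
- White shelf with tabs at (492,310).
- Plain rest without tabs at (228,312).
- Yellow lookalikes at (468,400) and (577,328).
- White stand with the black panel at (342,205), and an orange decoy stand at (205,415).

I choose the white tabbed shelf and the black panel. Next is one close crop of both.

Run:
```python
import cv2,numpy as np
i=cv2.imread('pics/top0_raw.png')
a=cv2.resize(i[165:229,290:344],None,fx=9,fy=9,interpolation=cv2.INTER_CUBIC)
b=cv2.resize(i[105:155,183:259],None,fx=9,fy=9,interpolation=cv2.INTER_CUBIC)
c=np.zeros((600,800,3),np.uint8)
# two crops: shelf x0.74, stand 0.?
a=cv2.resize(i[165:229,290:344],(324,384),interpolation=cv2.INTER_CUBIC)#x6
b=cv2.resize(i[105:155,183:259],(456,300),interpolation=cv2.INTER_CUBIC)#x6
c[:384,:324]=a;c[:300,340:796]=b
cv2.imwrite('pics/crop1.png',c[:390])
```

```text
(no output)
```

View pics/crop1.png

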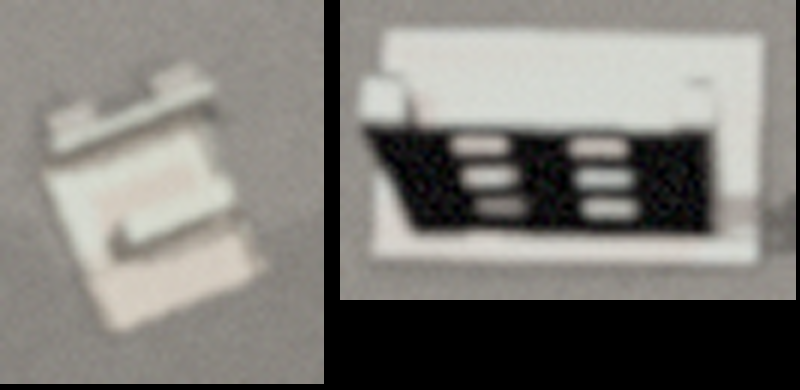

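The close crop confirms the white shelf has two tabs and its fin top is centred near (180,217). The black panel's top edge runs from (365,128) to (712,130), its bottom edge is at y≈230, and its slot pairs are visible.

Run:
```python
from h import *
s=lambda u,v:(290+u/6,165+v/6)
t=lambda u,v:(183+(u-340)/6,105+v/6)
for n,p,z in [('finL',s(131,240),.07),('finR',s(231,195),.07),('backL',s(58,150),.062),('backR',s(213,90),.062),('floorL',s(110,330),.0),('floorR',s(265,262),.0),
 ('panTL',t(365,128),.156),('panTR',t(712,130),.156),('panBL',t(415,230),.018),('panBR',t(712,232),.018),('b1',t(385,32),.01),('b2',t(763,38),.01),('b3',t(372,258),.01),('b4',t(757,262),.01),
 ('slTopL',t(480,146),.137),('slTopR',t(600,148),.137),('slmL',t(490,178),.097),('slmR',t(606,180),.097),('slbL',t(502,207),.057),('slbR',t(610,208),.057)]:
  print(n,atz('top',p,z).round(4))
```

```text
finL [ 0.4229 -0.2471  0.07  ]
finR [ 0.4431 -0.2936  0.07  ]
backL [ 0.4666 -0.2165  0.062 ]
backR [ 0.4942 -0.2893  0.062 ]
floorL [ 0.3908 -0.2464  0.    ]
floorR [ 0.423  -0.3228  0.    ]
panTL [0.619  0.0816 0.156 ]
panTR [ 0.6164 -0.0684  0.156 ]
panBL [0.6199 0.0805 0.018 ]
panBR [ 0.6173 -0.0656  0.018 ]
b1 [0.7275 0.0987 0.01  ]
b2 [ 0.7222 -0.092   0.01  ]
b3 [0.6084 0.1027 0.01  ]
b4 [ 0.6042 -0.0876  0.01  ]
slTopL [0.6175 0.0341 0.137 ]
slTopR [ 0.616  -0.0187  0.137 ]
slmL [0.6174 0.0344 0.097 ]
slmR [ 0.6158 -0.0187  0.097 ]
slbL [0.6175 0.0333 0.057 ]
slbR [ 0.6165 -0.018   0.057 ]
```

Fixes from the top view:
- **Shelf fin:** at about (0.433,-0.270), yaw about 22°.
- **Panel:** face at x≈0.617, slot middle y≈0.008, yaw about -1°.

Now I'll move above the fin.

Request:
{"method": "servo_tool", "body": {"motion": [[0.006, 0.034, -0.03, -8, -1], [0.012, 0.068, -0.06, -16, -0.5], [0.018, 0.101, -0.091, -24, 0], [0.025, 0.135, -0.121, -32, 0.06], [0.031, 0.169, -0.151, -40, 0.06], [0.037, 0.203, -0.182, -48, 0.06], [0.043, 0.236, -0.212, -56, 0.06], [0.05, 0.27, -0.242, -64, 0.06]]}}

```text
clock: 0.9
tcp_pos: [0.4325, -0.2688, 0.354]
orientation: [-0.003, 1.572, 0.005]
contact_force: [1.5, -1.1, -0.2]
grip_width: 0.0402
```

Run:
```python
from h import *
o=get_obs();print(o['clock'],o['tcp_pos'],o['joints'].round(2),o['grip_width'],T(o).round(3))
```

```text
0.9 [ 0.43247531 -0.26881716  0.35396359] [ 0.72  0.29 -0.34  1.98  0.12  0.89  0.32] 0.04022361385608836 [[-0.001 -0.005  1.     0.432]
 [ 0.001  1.     0.005 -0.269]
 [-1.     0.001 -0.001  0.354]
 [ 0.     0.     0.     1.   ]]
```

Request:
{"method": "servo_tool", "body": {"motion": [[0.01, 0, 0, -8, 0.06], [0.02, 0, 0, -16, 0.06], [0.03, 0, 0, -22, 0.06], [0.03, 0, 0, -22, 0.06]]}}

```text
clock: 1.3
tcp_pos: [0.4318, -0.2685, 0.3225]
orientation: [-0.304, 1.552, 0.309]
contact_force: [-0.2, 1.2, -0.1]
grip_width: 0.0402
```

Run:
```python
from h import *
o=get_obs();print(o['clock'],o['tcp_pos'],T(o).round(3))
save('wrist','w1',s=1.5)
# predicted fin top centre & corners
c=np.array([.433,-.270]);a=.385;X=np.array([np.cos(a),np.sin(a)]);Y=np.array([-X[1],X[0]])
for dx in(-6,6):
  for dy in(-25,25):
    p=c+X*dx/1e3+Y*dy/1e3;print(dx,dy,(proj('wrist',[*p,.07],o)*1.5).round(1))
```

```text
1.3 [ 0.43178109 -0.26847878  0.32254014] [[-0.004 -0.381  0.925  0.432]
 [ 0.003  0.925  0.381 -0.268]
 [-1.     0.004 -0.002  0.323]
 [ 0.     0.     0.     1.   ]]
-6 -25 [375.6 343.1]
-6 25 [375.4 259.2]
6 -25 [396.2 343.2]
6 25 [397.4 259.3]
```

View pics/w1.png

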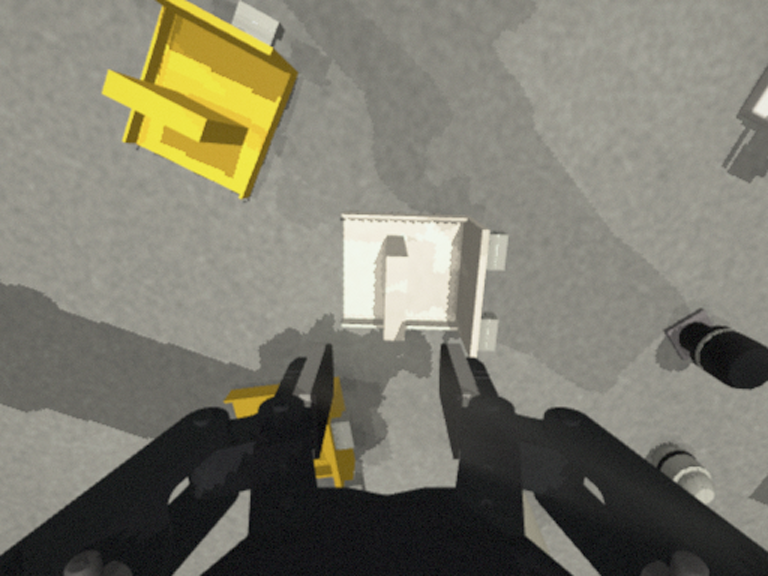

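The wrist view shows the white shelf with its fin top spanning (384..408, 255..341). That puts it about 6 mm further along tool z than estimated, and turned about 1.4° less. I'll correct for this, descend and grip.

Request:
{"method": "servo_tool", "body": {"motion": [[0.03, 0, 0.006, 1.4, 0.06], [0.06, 0, 0.006, 1.4, 0.06], [0.085, 0, 0.006, 1.4, 0.06], [0.1, 0, 0.006, 1.4, 0.06], [0.11, 0, 0.006, 1.4, 0.06], [0.11, 0, 0.006, 1.4, 0.06]]}}

```text
clock: 1.95
tcp_pos: [0.4371, -0.2662, 0.2127]
orientation: [-0.28, 1.555, 0.286]
contact_force: [0.1, -0.1, -0.4]
grip_width: 0.0404
```

Request:
{"method": "servo_tool", "body": {"motion": [[0, 0, 0, 0, 0.4], [0, 0, 0, 0, 0.7], [0, 0, 0, 0, 1], [0, 0, 0, 0, 1], [0, 0, 0, 0, 1], [0, 0, 0, 0, 1]], "force": 80}}

```text
clock: 2.55
tcp_pos: [0.4372, -0.2665, 0.2136]
orientation: [-0.281, 1.555, 0.285]
contact_force: [-2.4, 0.2, 6.1]
grip_width: 0.0105
```

Request:
{"method": "servo_tool", "body": {"motion": [[-0.01, 0, 0, 0, 1], [-0.03, 0, 0, 0, 1], [-0.06, 0, 0, 0, 1], [-0.09, 0, 0, 0, 1], [-0.12, 0, 0, 0, 1], [-0.14, 0, 0, 0, 1], [-0.14, 0, 0, 0, 1], [-0.14, 0, 0, 0, 1]]}}

```text
clock: 3.35
tcp_pos: [0.4372, -0.2666, 0.3533]
orientation: [-0.281, 1.555, 0.285]
contact_force: [-0.4, 0.6, -4.9]
grip_width: 0.0111
```

Run:
```python
from h import *
o=get_obs();print(o['clock'],o['contact_force'],o['moment'],o['grip_width'],T(o).round(4))
save('wrist','w2',s=1.5)
```

```text
3.35 [-0.42736999  0.62188921 -4.92979216] [-0.0345723   0.12708076  0.0366151 ] 0.011101554284822639 [[-0.0033 -0.3526  0.9358  0.4372]
 [ 0.0018  0.9358  0.3526 -0.2666]
 [-1.      0.0029 -0.0024  0.3533]
 [ 0.      0.      0.      1.    ]]
```

View pics/w2.png

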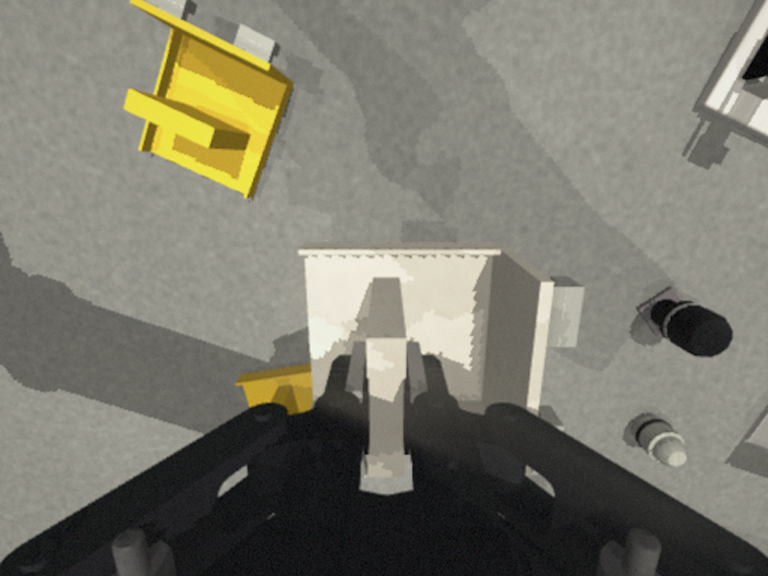

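The shelf is held cleanly: its fin is between the pads, the back top corner is at (552,281), and the near tab is at (565,310). I'll compute the in-hand offsets.

Run:
```python
from h import *
p=camera_params('wrist');K=np.array(p['mtx']);C=np.array(p['T_tool_cam'])
def tl(uv,x):
    d=C[:3,:3]@np.linalg.inv(K)@np.array([uv[0]/1.5,uv[1]/1.5,1]);c=C[:3,3];return (c+d*(x-c[0])/d[0]).round(4)
U=.2136
print('finend',tl((367,338),U-.07),tl((406,338),U-.07),'finother',tl((364,492),U-.07),tl((412,492),U-.07))
print('back',tl((552,281),U-.062),tl((541,405),U-.062))
print('lip',tl((299,250),U-.012),tl((500,250),U-.012))
print('tab',tl((582,284),U-.056),tl((577,347),U-.056),tl((552,281),U-.056))
```

```text
finend [ 0.1436  0.0249 -0.0047] [0.1436 0.0249 0.0067] finother [ 0.1436 -0.031  -0.0065] [ 0.1436 -0.031   0.0095]
back [0.1516 0.0399 0.0508] [ 0.1516 -0.003   0.0522]
lip [ 0.2016  0.0385 -0.0353] [0.2016 0.0384 0.0485]
tab [0.1576 0.0371 0.063 ] [0.1576 0.0152 0.0644] [0.1576 0.0381 0.0533]
```

Request:
{"method": "servo_tool", "body": {"motion": [[-0.004, 0.032, 0.0125, 3, 1], [-0.008, 0.064, 0.025, 6, 1], [-0.012, 0.096, 0.0375, 9, 1], [-0.016, 0.128, 0.05, 12, 1], [-0.02, 0.16, 0.0625, 15, 1], [-0.024, 0.192, 0.075, 18, 1], [-0.028, 0.224, 0.0875, 20, 1], [-0.03, 0.256, 0.1, 21.7, 1]]}}

```text
clock: 4.2
tcp_pos: [0.4397, 0.0095, 0.382]
orientation: [0.018, 1.578, -0.013]
contact_force: [0.9, -0.3, -3.5]
grip_width: 0.0105
```

Request:
{"method": "servo_tool", "body": {"motion": [[0, 0, 0, 0, 1], [0, 0, 0, 0, 1], [0, 0, 0, 0, 1]]}}

```text
clock: 4.5
tcp_pos: [0.4393, 0.0085, 0.3809]
orientation: [0.018, 1.581, -0.014]
contact_force: [0.1, -0.5, -4.9]
grip_width: 0.0106
```

Run:
```python
from h import *
o=get_obs();print(o['clock'],o['contact_force'],o['moment'],o['grip_width'],T(o).round(4))
np.save('o3.npy',T(o))
save('wrist','w3',crop=(232,0,512,210),s=2.857)
```

```text
4.5 [ 0.07920858 -0.48701622 -4.88007183] [-0.08514193  0.06809769  0.02302559] 0.01062945029831783 [[-0.0099  0.0205  0.9997  0.4393]
 [ 0.0026  0.9998 -0.0205  0.0085]
 [-0.9999  0.0024 -0.01    0.3809]
 [ 0.      0.      0.      1.    ]]
```

View pics/w3.png

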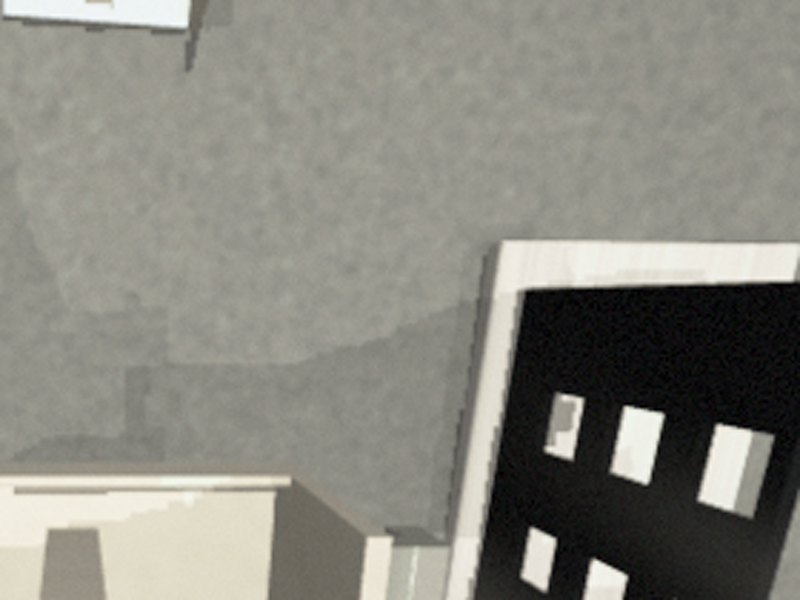

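The wrist view shows the left slot column clearly, with the top-row slot at (698..775, 422..518) in the crop. I'll fit the panel pose from these corners.

```bash
cat > fit.py <<'E'
from h import *
from scipy.optimize import least_squares
p=camera_params('wrist');K=np.array(p['mtx']);M=np.load('o3.npy')@np.array(p['T_tool_cam']);W=np.linalg.inv(M)
uv=np.array([(717,422),(775,434),(752,518),(698,500),(624,404),(665,412),(647,486),(610,472),(555,393),(584,397),(575,461),(544,453),(532,527),(556,537)])/2.857+[232,0]
def pts(q,th):
    xf,y0,dz,yaw=q;P=[]
    def slot(yc,zl,ks):
        c=[(th,11.5,0),(0,11.5,24),(0,-11.5,24),(th,-11.5,0)]
        # -y boundary: back edge
        c[2]=(th*0.5,-11.5,24);
        for k in ks:
            a,b,z=c[k]; P.append((a,yc+b,zl+z))
    for zl in(125,85,45): slot(26,zl,range(4))
    slot(-26,45,range(2))
    P=np.array(P)/1e3;c,s=np.cos(yaw),np.sin(yaw)
    return np.c_[xf+c*P[:,0]-s*P[:,1],y0+s*P[:,0]+c*P[:,1],P[:,2]+dz]
for th in(0,4):
    def f(q):
        X=pts(q,th)@W[:3,:3].T+W[:3,3];X=X@K.T;return (X[:,:2]/X[:,2:]-uv).ravel()
    r=least_squares(f,[.617,.008,0,-.02],x_scale=[.01,.01,.01,.1]);J=r.jac
    s=np.sqrt(np.diag(np.linalg.inv(J.T@J))*2*r.cost/24)
    print(th,r.x.round(4),s.round(4),np.sqrt(2*r.cost/28));print(r.fun.reshape(-1,2).round(1).tolist())
E
python3 fit.py
```

```text
0 [ 0.6228  0.0092 -0.0087 -0.0395] [0.0024 0.0008 0.0034 0.0244] 1.3886928611813152
[[-2.7, -0.0], [1.3, 0.5], [1.0, 0.6], [-2.9, -0.5], [-1.4, 0.2], [1.8, 0.8], [2.1, 0.2], [-1.6, -0.3], [-0.8, -0.5], [2.4, 0.7], [0.9, 0.4], [-0.9, -1.0], [-1.5, -2.2], [2.1, 0.2]]
4 [ 0.6179  0.01   -0.0054 -0.0484] [0.0012 0.0004 0.0018 0.0125] 0.7222659005229196
[[-0.2, -0.1], [-0.9, 0.3], [1.1, 0.9], [-0.8, -0.3], [0.3, 0.1], [-0.6, 0.6], [1.7, 0.3], [-0.2, -0.2], [0.5, -0.7], [0.0, 0.4], [0.3, 0.4], [0.1, -0.9], [-0.8, -2.0], [-0.7, 0.4]]
```

The fit agrees with the top view: face x≈0.618, slot middle y≈0.0095, yaw about -0.022. I'll go to a pose about 14 mm short of contact.

Request:
{"method": "servo_tool", "body": {"motion": [[0.02, 0.001, 0.02, 0, 1], [0.04, 0.002, 0.04, 0, 1], [0.06, 0.003, 0.06, 0, 1], [0.075, 0.004, 0.08, 0, 1], [0.081, 0.0046, 0.095, 0, 1], [0.081, 0.0046, 0.1014, 0, 1], [0.081, 0.0046, 0.1014, 0, 1], [0.081, 0.0046, 0.1014, 0, 1]]}}

```text
clock: 5.35
tcp_pos: [0.5398, 0.0107, 0.2999]
orientation: [0.019, 1.58, -0.015]
contact_force: [-0.8, 0.0, -4.4]
grip_width: 0.0109
```

Run:
```python
from h import *
o=get_obs();print(o['clock'],o['contact_force'].round(2),o['moment'].round(3),T(o).round(4))
np.save('o4.npy',T(o))
save('wrist','w4',crop=(232,50,512,260),s=2.857)
```

```text
5.35 [-0.79  0.03 -4.36] [-0.039  0.078 -0.012] [[-0.0089  0.0217  0.9997  0.5398]
 [ 0.0024  0.9998 -0.0216  0.0107]
 [-1.      0.0022 -0.009   0.2999]
 [ 0.      0.      0.      1.    ]]
```

View pics/w4.png

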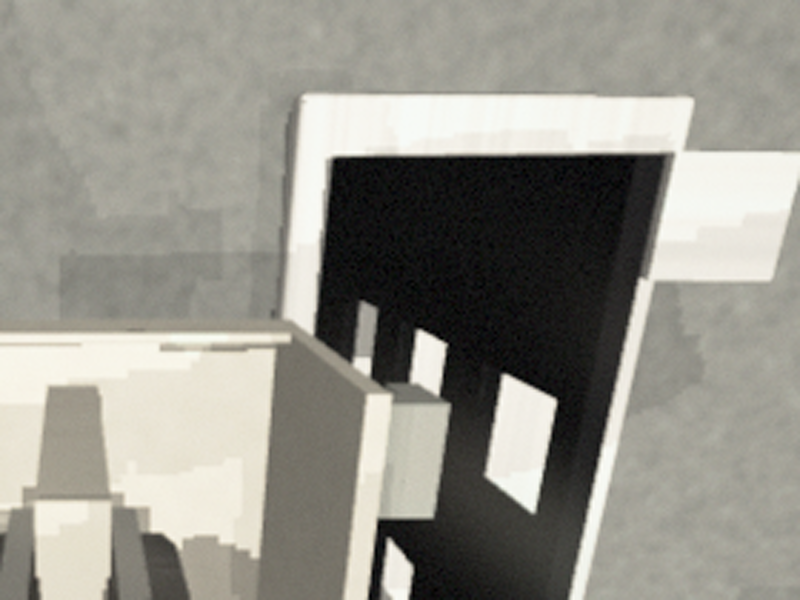

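The view shows the tab tip at (433..451, 403..520) just ahead of the top-left slot at (487..558, 374..515). I'll compare their y positions.

Run:
```python
from h import *
p=camera_params('wrist');K=np.array(p['mtx']);C=np.array(p['T_tool_cam'])
def r(uv,ax,v):
    d=C[:3,:3]@np.linalg.inv(K)@np.array([uv[0]/2.857+232,uv[1]/2.857+50,1]);c=C[:3,3];return (c+d*(v-c[ax])/d[ax]).round(4)
U=.2136
print('tab',r((451,403),0,U-.056),r((433,520),0,U-.056))
for f in(.076,.078,.080):
  print(f,'slot front up+y',r((558,400),2,f),'up-y',r((537,515),2,f),'(back?)',r((537,515),2,f+.004),'low+y back',r((502,374),2,f+.004),'low-y back',r((487,474),2,f+.004), 'ptop',r((672,156),2,f),'pan bottom',r((331,157),2,f))
```

```text
tab [0.1576 0.0365 0.0638] [0.1576 0.0151 0.0637]
0.076 slot front up+y [0.149  0.0397 0.076 ] up-y [0.1488 0.0202 0.076 ] (back?) [0.155  0.0173 0.08  ] low+y back [0.1727 0.0374 0.08  ] low-y back [0.1722 0.0177 0.08  ] ptop [0.1358 0.0759 0.076 ] pan bottom [0.2723 0.0755 0.076 ]
0.078 slot front up+y [0.1521 0.0387 0.078 ] up-y [0.1519 0.0188 0.078 ] (back?) [0.1581 0.0158 0.082 ] low+y back [0.1763 0.0364 0.082 ] low-y back [0.1757 0.0163 0.082 ] ptop [0.1385 0.0759 0.078 ] pan bottom [0.2787 0.0755 0.078 ]
0.08 slot front up+y [0.1552 0.0378 0.08  ] up-y [0.155  0.0173 0.08  ] (back?) [0.1612 0.0143 0.084 ] low+y back [0.1798 0.0355 0.084 ] low-y back [0.1792 0.0148 0.084 ] ptop [0.1413 0.0759 0.08  ] pan bottom [0.2851 0.0754 0.08  ]
```

The same camera puts the slot centre at tool y 26.7 mm and the tab centre at 25.8 mm. The height is nearly centred and there is about 28 mm left to go. I'll shift +0.9 mm sideways and 1.5 mm down, then enter gently.

Request:
{"method": "servo_tool", "body": {"motion": [[0.0015, 0.0009, 0.005, 0, 1], [0.0015, 0.0009, 0.009, 0, 1], [0.0015, 0.0009, 0.012, 0, 1], [0.0015, 0.0009, 0.014, 0, 1], [0.0015, 0.0009, 0.016, 0, 1], [0.0015, 0.0009, 0.018, 0, 1], [0.0015, 0.0009, 0.019, 0, 1], [0.0015, 0.0009, 0.019, 0, 1]]}}

```text
clock: 6.2
tcp_pos: [0.5587, 0.0113, 0.2982]
orientation: [0.019, 1.58, -0.015]
contact_force: [0.6, -0.2, -4.3]
grip_width: 0.0111
```

Request:
{"method": "servo_tool", "body": {"motion": [[0, 0, 0.001, 0, 1], [0, 0, 0.002, 0, 1], [0, 0, 0.003, 0, 1], [0, 0, 0.004, 0, 1], [0, 0, 0.005, 0, 1], [0, 0, 0.006, 0, 1], [0, 0, 0.006, 0, 1]]}}

```text
clock: 6.9
tcp_pos: [0.5649, 0.0111, 0.2982]
orientation: [0.019, 1.58, -0.015]
contact_force: [0.1, 0.1, -4.0]
grip_width: 0.0109
```

Request:
{"method": "servo_tool", "body": {"motion": [[0, 0, 0.0005, 0, 1], [0, 0, 0.001, 0, 1], [0, 0, 0.0015, 0, 1], [0, 0, 0.002, 0, 1], [0, 0, 0.0025, 0, 1], [0, 0, 0.0025, 0, 1]]}}

```text
clock: 7.5
tcp_pos: [0.5666, 0.0112, 0.2978]
orientation: [0.019, 1.582, -0.015]
contact_force: [-4.9, -0.0, -1.8]
grip_width: 0.0106
```

First contact is about 5 N with the tips 12 mm past the face, so the back is flush. Now I'll lower it.

Request:
{"method": "servo_tool", "body": {"motion": [[0, 0, 0, 0, 1], [0.0015, 0, 0, 0, 1], [0.003, 0, 0, 0, 1], [0.0045, 0, 0, 0, 1], [0.006, 0, 0, 0, 1], [0.0075, 0, 0, 0, 1], [0.009, 0, 0, 0, 1], [0.009, 0, 0, 0, 1]]}}

```text
clock: 8.3
tcp_pos: [0.5664, 0.0112, 0.2885]
orientation: [0.019, 1.582, -0.015]
contact_force: [-2.9, -0.6, -3.4]
grip_width: 0.0114
```

Request:
{"method": "servo_tool", "body": {"motion": [[0.0007, 0, 0, 0, 1], [0.0014, 0, 0, 0, 1], [0.0021, 0, 0, 0, 1], [0.0028, 0, 0, 0, 1], [0.0028, 0, 0, 0, 1]]}}

```text
clock: 8.8
tcp_pos: [0.5665, 0.0113, 0.2871]
orientation: [0.018, 1.582, -0.016]
contact_force: [-8.8, -1.1, 10.1]
grip_width: 0.0104
```

Vertical contact is at about the expected height, with roughly 14 N on the slots. I'll hold it and check.

Request:
{"method": "servo_tool", "body": {"motion": [[0.001, 0, -0.0003, 0, 1], [0.001, 0, -0.0003, 0, 1], [0.001, 0, -0.0003, 0, 1], [0.001, 0, -0.0003, 0, 1]]}}

```text
clock: 9.2
tcp_pos: [0.5663, 0.0114, 0.2872]
orientation: [0.018, 1.581, -0.016]
contact_force: [-7.7, -1.0, 6.2]
grip_width: 0.0104
```

Run:
```python
from h import *
o=get_obs();print(o['clock'],o['contact_force'].round(2),o['moment'].round(3),T(o).round(4))
a=grab_frame('wrist')[50:260,232:,::-1];b=grab_frame('scene')[:,:,::-1]
b=cv2.resize(b[205:310,165:265],(500,525),interpolation=cv2.INTER_CUBIC)
c=np.zeros((525,800,3),np.uint8);c[:225,:300]=cv2.resize(a,(300,225));c[:,300:]=b
cv2.imwrite('pics/w5.png',c)
```

```text
9.2 [-7.68 -1.    6.16] [-0.064  1.057 -0.112] [[-0.0099  0.0219  0.9997  0.5663]
 [ 0.0012  0.9998 -0.0219  0.0114]
 [-1.      0.001  -0.0099  0.2872]
 [ 0.      0.      0.      1.    ]]
```

View pics/w5.png

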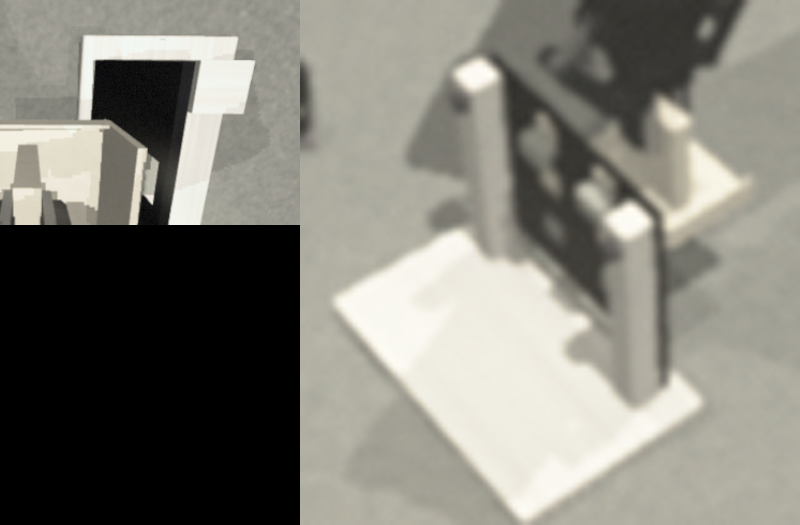

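Both tabs show through the top slots from behind at (540,140) and (600,185) in the picture, and the downward press is about 10.7 N. I'll hold briefly at slightly more press, then release partway open and retreat straight up.

Request:
{"method": "servo_tool", "body": {"motion": [[0.0014, 0, -0.0006, 0, 1], [0.0014, 0, -0.0006, 0, 1], [0.0014, 0, -0.0006, 0, 1], [0.0014, 0, -0.0006, 0, 1], [0.0014, 0, -0.0006, 0, 1]]}}

```text
clock: 9.8
tcp_pos: [0.566, 0.0114, 0.2871]
orientation: [0.018, 1.579, -0.017]
contact_force: [-7.5, -1.2, 7.2]
grip_width: 0.011
```

Request:
{"method": "servo_tool", "body": {"motion": [[0, 0, -0.0002, 0, 0.75], [0, 0, -0.0002, 0, 0.4], [0, 0, -0.0002, 0, 0.06], [0, 0, -0.0002, 0, 0.06], [0, 0, -0.0002, 0, 0.06], [0, 0, -0.0002, 0, 0.06]], "force": 20}}

```text
clock: 10.4
tcp_pos: [0.566, 0.0115, 0.2872]
orientation: [0.018, 1.578, -0.017]
contact_force: [0.5, -0.1, -0.1]
grip_width: 0.0402
```

Request:
{"method": "servo_tool", "body": {"motion": [[-0.01, 0, 0, 0, 0.06], [-0.025, 0, 0, 0, 0.06], [-0.045, 0, 0, 0, 0.06], [-0.07, 0, 0, 0, 0.06], [-0.1, 0, 0, 0, 0.06], [-0.11, 0, -0.03, 0, 0.06], [-0.11, 0, -0.06, 0, 0.06], [-0.11, 0, -0.06, 0, 0.06]]}}

```text
clock: 11.2
tcp_pos: [0.5041, 0.0132, 0.3993]
orientation: [0.016, 1.578, -0.017]
contact_force: [1.0, 0.6, -0.2]
grip_width: 0.0397
```

Run:
```python
from h import *
o=get_obs();print(o['clock'],o['contact_force'].round(2),T(o)[:3,3].round(4))
a=grab_frame('wrist')[:,:,::-1];b=grab_frame('top')[:,:,::-1]
c=np.zeros((600,800,3),np.uint8);c[:300,:400]=cv2.resize(a,(400,300));c[:360,400:]=cv2.resize(b[75:165,175:275],(400,360),interpolation=cv2.INTER_CUBIC)
s=grab_frame('scene')[:,:,::-1];c[300:,:400]=cv2.resize(s[200:310,160:307],(400,300),interpolation=cv2.INTER_CUBIC)
cv2.imwrite('pics/w6.png',c)
# pred: projected shelf points if hung: fin top corners etc in top view
yaw=-.022;X=np.array([np.cos(yaw),np.sin(yaw)]);Y=np.array([-X[1],X[0]]);f=np.array([.6175,.0105])
def tp(d,y,z):
    p=f+X*d+Y*y;q=proj('wrist',[*p,z],o);return (q*400/512).round(1)
for zc in(.1035,.108,.112):
  print(zc,'fin top',[tp(-.051+dx,dy,zc+.035).tolist() for dx in(-.006,.006) for dy in(-.025,.025)],'back top',tp(0,.04,zc+.027),tp(0,-.04,zc+.027),'floor front',tp(-.087,.04,zc-.035),tp(-.087,-.04,zc-.035))
```

```text
11.2 [ 0.97  0.6  -0.15] [0.5041 0.0132 0.3993]
0.1035 fin top [[251.2, 173.7], [254.4, 131.0], [261.7, 173.7], [265.5, 131.0]] back top [306. 116.] [296.4 182.6] floor front [221.5 109. ] [219.9 163.6]
0.108 fin top [[252.0, 175.3], [255.4, 131.9], [262.7, 175.3], [266.7, 131.9]] back top [307.9 116.7] [298.  184.3] floor front [221.8 109.4] [220.2 164.7]
0.112 fin top [[252.8, 176.8], [256.3, 132.8], [263.7, 176.8], [267.8, 132.8]] back top [309.7 117.3] [299.4 185.9] floor front [222.  109.8] [220.4 165.8]
```

View pics/w6.png

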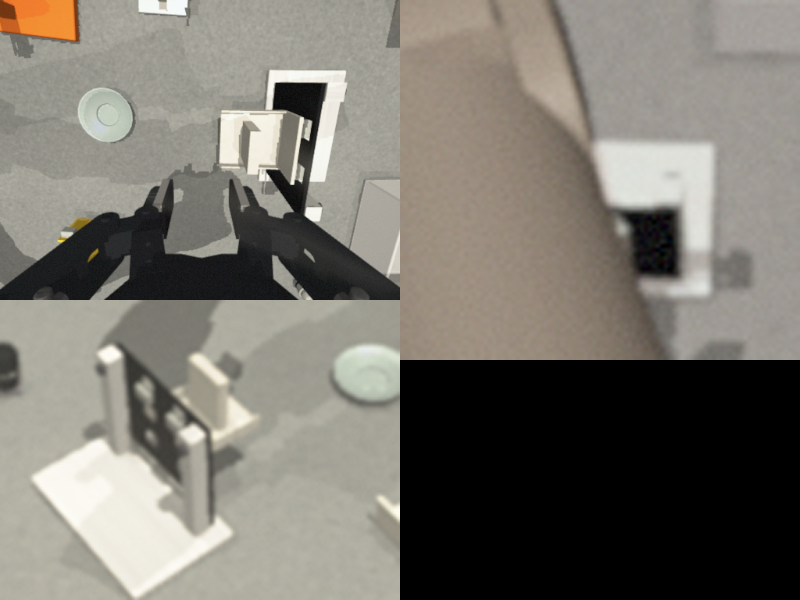

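The shelf hangs free on the panel. I'll take one enlarged check of flushness and pitch against the prediction.

Run:
```python
from h import *
o=get_obs()
save('wrist','w7',crop=(270,80,430,260),s=3.33)
print(o['clock'])
yaw=-.022;X=np.array([np.cos(yaw),np.sin(yaw)]);Y=np.array([-X[1],X[0]]);f=np.array([.6175,.0105])
def tp(d,y,z):
    p=f+X*d+Y*y;q=proj('wrist',[*p,z],o);return ((q-[270,80])*3.33).round(0).tolist()
zc=.107
print('fin',[tp(-.051+dx,dy,zc+.035) for dx in(-.006,.006) for dy in(-.025,.025)],'backout',tp(0,.04,zc+.027),tp(0,-.04,zc+.027),'backin',tp(-.004,.04,zc+.027),'floor',tp(-.087,.04,zc-.023),tp(-.087,-.04,zc-.023),'pan top',tp(0,.075,.154),tp(0,-.075,.154))
```

```text
11.35
fin [[161.0, 480.0], [174.0, 295.0], [206.0, 480.0], [222.0, 295.0]] backout [397.0, 230.0] [357.0, 518.0] backin [381.0, 230.0] floor [37.0, 205.0] [31.0, 449.0] pan top [460.0, 85.0] [371.0, 670.0]
```

View pics/w7.png

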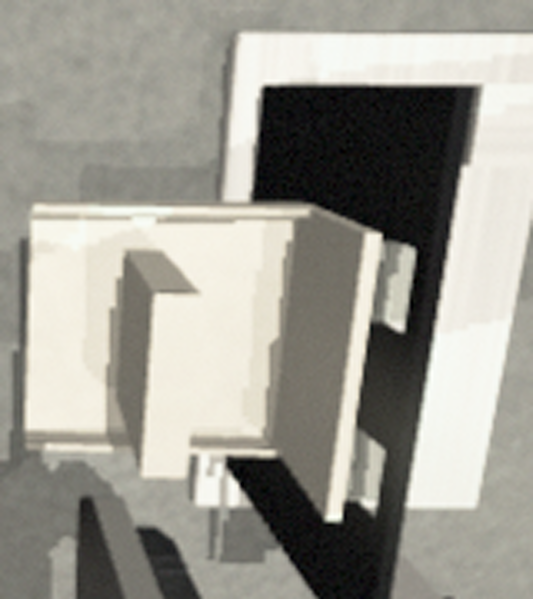

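The enlarged view shows the back plate's top edge a couple of mm off the panel and its lower part seated. That matches the natural hook-slack sag (about 0.05 rad). Both tabs are in the top slots, rows match the prediction within about 1 mm, and the gripper is clear. I'm handing in.

```bash
python3 -c "
from bench import *
print(hand_in(), get_obs()['clock'])"
```

```text
the job is handed in; nothing more can be done
the job is handed in; nothing more can be done
```

The white shelf is hanging by both hooks in the top row of slots on the black panel, released, with the gripper clear. I handed the job in at about 11.4 s; the hand-in gives no verdict.

- **What I did:** I pinched the fin and lined up the tabs and slots with the wrist camera. The tabs went straight in until the back touched at about 5 N. I lowered the shelf to a firm stop and held it down at about 10–14 N. The highest total force I read was about 17 N, against the 30 N limit. Then I opened the fingers partway and backed off upwards.
- **Last checks:** After release the tool read no force. Sideways, the shelf sits within about 1 mm of where I predicted it.
- **What disagreed:** After release the top of the shelf leans forward by roughly 0.05–0.06 rad. That fits the stated 2–3 mm sag and the slack in the hooks, and the limit is 0.08. I only estimated it from the picture, so it is the least certain figure.

I did not check the other things on the bench one by one at the end; the arm registered no contact apart from the shelf.

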